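# Hang the rinse basket in the notch of the tub

### The job

Hang the small steel basket inside the rinse tub: hook its bent lip over the near wall of the tub and work it gently along the rim until the lip drops fully home into the notch of the hanger strip. Leave the basket hanging there and do not disturb the other things on the counter; the sheet metal must not be forced.

Things in the scene. Friction and masses are not known exactly. Their poses are not given: they have to be found in the camera images.
- tub: Open steel rinse tub, fixed, 115 (x) x 250 (y) x 80 (z) mm, walls 4 mm, wire handles standing 17 mm out at its two ends. Origin: centre of its underside; its x axis points from its near long wall (towards the robot) to its far wall, z up. Over the near wall an aluminium hanger strip is clamped, 190 mm long (y), 6 mm thick (x), top level with the tub's rim; it stays put.
- tub_rim (a point): Middle of the near wall's rim: top of the strip, 80 mm up, on the middle plane of wall and strip; axes as the tub's. The strip's one notch, open upward, has its centre somewhere within y = -30 to +30 mm of here: not given, find it by feel or sight. Mouth 36 mm wide, sides slope in at 45 degrees to 24 mm at 6 mm depth, then straight to the floor 12 mm deep. Bare wall beside the strip: 1 mm lower.
- basket: Loose hook-on steel basket, 0.18 to 0.35 kg, standing on the counter; body 50 (x) x 66 (y) x 36 (z) mm, open above, 121 mm tall with its grip bar. Origin: centre of its underside; x points from its hook side into the basket, z up. It hangs inside the tub with its axes parallel to the tub's. Contact with the tub above 25 N would bend the thin sheet.
- basket_grip (a point): Centre of the basket's black grip bar, 12 (x) x 62 (y) x 22 (z) mm, 110 mm straight above the basket's origin, held by two flat upright arms at its ends, free below down to the basket; take it from above across its 12 mm width. Axes as the basket's. Mind the knobs of the wall cupboards overhead: they stand out to x = 0.56 m, 0.50 m above the counter, at y = -0.23, -0.17, 0.31 and 0.38 m.
- basket_hook (a point): Inside top of the basket's hook, 32.25 mm in -x and 50 mm below the grip bar's centre. The hook: a strap 20 mm wide (y) rises behind the basket, bends over (3 mm thick) to -x and comes down as a lip; gap between strap and lip 8.5 mm, centred here; the lip goes 19 mm down, then flares outward over 8 mm as a lead-in. Fully home this point lies on the notch floor. Axes as the basket's.
- mug: Cream mug, 82 x 118 x 100 mm, bystander; origin at the centre of the underside of its bounding box
- sanding_block: Brown sanding block, 60 x 105 x 33 mm, bystander; origin at the centre of its underside
- cotton_reel: Pale wooden reel of thread, 35 mm across, 42 mm high, bystander; origin at the centre of its underside
Mind the look-alikes: they are no part of the job. What is shaped like the basket but purple is not meant.

How it is judged:
By the outcome, as a careful person would: the job done as asked, in the order asked, and still so for the second after the job is handed in, with the robot touching nothing.
It also fails if it takes over 48 s, if anything falls off the work surface, if the arm or the gripper's body presses on something with over 40 N, if the wrist force passes 120 N, or if a joint passes its speed limit or range.

### The arm

A 6-joint arm with a two-finger parallel gripper is mounted at the origin on a cart in front of the work surface, level with it; the furniture and walls round the work are solid. World frame = base frame: x ahead of the robot, y to its left, z up, the work surface at z = 0. Lengths are in mm, angles in rad, forces in N, time in s.
With the tool pointing down it reaches from about 300 to 775 mm from the base axis. Payload 14.6 kg.
Tool frame: the origin (TCP) lies at the very end of the fingers, on their centre line; the grasp point (between the pads) lies 19 mm behind it; z points along the fingers, y is the line along which they close (so a half turn about z gives the same grasp; the last joint's range is limited). The gripper opens to 94 mm and grips with 3 to 60 N. Pads are 16 mm wide; open, the fingers measure 119 mm over their backs; the gripper's body (75 mm by 177 mm) begins 78 mm behind the grasp point.
Start: joints at [-1.177, 0.3, 1.521, -0, 1.321, -0.067], TCP at [244.557, -492.627, 205.446] pointing down, gripper open.
Joint ranges: [-3.03, 3.03], [-0.79, 2.21], [0.23, 2.52], [-1.04, 4.18], [0, 3.07], [-2.55, 2.55]. Speed limits (rad/s): [2.22, 2.22, 2.57, 3.14, 3.14, 3.14].

### API

Orientations are given as [roll, pitch, yaw] about the fixed x, y, z axes, in that order (R = Rz(yaw) Ry(pitch) Rx(roll)).
In Python, from cell import manip, camera, get_calibration gives the robot as it stands. The module is installed in compiled form; this text tells all that it offers.
- The arm moves only by the tool jog_arm, never from a script. Its argument "plan" is one flat list of numbers, 6 for each row, row after row: the shift along the world's x, y, z in m, then the turn, a rotation vector about the world's x, y, z in degrees. A call has 1 to 20 rows; each row is the pose to reach, as a shift and turn from the pose commanded when the call began; what a row does not reach only later rows make up. A row lasts 1/10 s, in which the tool goes at most 50 mm and 8.59 degrees, less where a joint would pass 70% of its speed; a pose out of reach is approached as far as the arm can. A call with a gripper value outside its range is refused whole. "claw" is the finger opening in m, from 0 to 0.094, set as the call begins (left out, the last holds). The fingers move at their own pace and stop on an object; "force" is the grip in N (left out, the last holds). Time passes only in rows, so rows that repeat a pose let the fingers close. It gives the time, the measured TCP pose, the force, the opening and the grip force at its end, in the units of the state.
- manip.read_state(): the state, without advancing time (a new reading comes with each control period).
- camera(name): name is "scene" or "top" or "wrist"; returns (picture, depth): 400x640x3 uint8, red, green, blue; 400x640 float32, mm along the optical axis (not along the pixel's ray), 0 where there is no reading.
- get_calibration(name): a dict with "fx", "fy", "cx", "cy" (pixels), "k1" (the pictures are not rectified: a ray, as slopes to the right and down, at radius r is drawn at 1 + k1 r^2 times it, then the intrinsics apply), "origin" and "attitude" of the camera in the world. Camera axes: x right, y down, z forward; pixel columns grow to the right and rows downward; lengths in mm; the calibration is good to about 2 mm. A picture is of the moment at which its call begins: read the wrist's pose just before it. get_calibration takes no time and is no camera call; for the wrist camera it gives the pose at the moment of the call.
- manip.sign_off(): hands the job in; it is judged then, once.
The state is a dict: "clock": time; "joints": joint angles; "qd": joint speeds; "effort": joint torques, N m; "eef_pos": TCP position; "eef_rot": TCP orientation; "wrist_force": force on the tool from outside, world axes, zero at the start; "moment": the same for the moment, N m; "finger_gap": finger opening in mm; "finger_force": force on a finger pad.
Only numpy, scipy, OpenCV 4.12 (cv2) and the standard library are available. Lean on these libraries where they do the work, as an engineer would, in place of code of your own. Each camera call takes 0.05 s, during which the arm holds its last target. There are 200 camera calls.

## Working session

There is one attempt and no reset: what is moved stays moved. The work goes in short steps, Python scripts to look and compute and a tool call to move; the robot and the scene stay as the last step left them, time stands still between calls to the robot, and variables do not carry over. Pictures are saved under pics/ and viewed, at most 10 in all, crops included, and the job is handed in when it is done.

Besides the shell and the picture viewer there is one more tool, called after "Call:" as name(argument=value, ...), one argument or row to a line, values as JSON. jog_arm: Moves the arm, as the interface text tells. Its arguments: {"type":"object","properties":{"plan":{"type":"array"},"claw":{"type":"number"},"force":{"type":"number"}},"required":["plan"]}

```bash
mkdir -p pics
cat > h.py <<'E'
import numpy as np, cv2
from cell import manip, camera, get_calibration
from scipy.spatial.transform import Rotation as R
def grab(n,f=None):
    c=get_calibration(n); p,d=camera(n)
    if f: cv2.imwrite('pics/'+f,p[:,:,::-1])
    np.savez('last_%s.npz'%n,p=p,d=d,**{k:np.array(v) for k,v in c.items()})
    return p,d,c
def rot(c):
    a=np.array(c['attitude'],float)
    return a if a.shape==(3,3) else R.from_euler('xyz',a).as_matrix()
def rays(c,uv):
    uv=np.array(uv,float).reshape(-1,1,2)
    K=np.array([[c['fx'],0,c['cx']],[0,c['fy'],c['cy']],[0,0,1.]])
    s=cv2.undistortPoints(uv,K,np.array([float(c['k1']),0,0,0]))[:,0]
    return np.c_[s,np.ones(len(s))]
def plane(c,uv,z):
    r=rays(c,uv)@rot(c).T; o=np.array(c['origin'],float)
    return o+r*((z-o[2])/r[:,2])[:,None]
def cloud(c,d):
    h,w=d.shape; u,v=np.meshgrid(np.arange(w),np.arange(h))
    r=rays(c,np.c_[u.ravel(),v.ravel()])
    P=(r*d.reshape(-1,1))@rot(c).T+np.array(c['origin'],float)
    P[d.ravel()==0]=np.nan
    return P.reshape(h,w,3)
E
python3 - <<'E'
from h import *
for n in('scene','top'):
    p,d,c=grab(n,n+'1.png'); print(n,c)
print(manip.read_state())
E
```

```text
scene {'fx': 457.5428276169441, 'fy': 457.5428276169441, 'cx': 317.02892408842064, 'cy': 198.1492570405497, 'k1': 0.010175254563988337, 'origin': array([-259.36963167,  623.67185371, 1040.07587187]), 'attitude': array([-2.25145325,  0.01371488, -2.39248582])}
top {'fx': 402.03574666167617, 'fy': 402.03574666167617, 'cx': 319.3549993390249, 'cy': 201.90569644959817, 'k1': -0.016769373098357503, 'origin': array([ 297.08272821, -206.03255453, 1460.10205045]), 'attitude': array([-2.97248710e+00,  4.02934168e-04, -1.57142427e+00])}
{'clock': 0.1, 'joints': array([-1.17660004e+00,  3.00423011e-01,  1.52149811e+00, -6.19273006e-06,
        1.32070845e+00, -6.65692805e-02]), 'qd': array([ 0.0006369 , -0.00093721, -0.00090598,  0.00013684, -0.00146934,
        0.00031177]), 'effort': array([ 7.98568253e-04, -5.32645333e+01, -3.53280294e+01,  7.08952686e-02,
        2.35057133e-02, -9.02219108e-05]), 'eef_pos': array([ 244.47124229, -492.42358841,  204.9478105 ]), 'eef_rot': array([-3.14055764e+00, -6.29902004e-05,  4.60767071e-01]), 'wrist_force': array([-0.22578351,  0.46219301, -0.99464042]), 'moment': array([-0.05247131, -0.04994837, -0.00303515]), 'finger_force': 0.0, 'finger_gap': 94.0764622844078}
```

View pics/scene1.png

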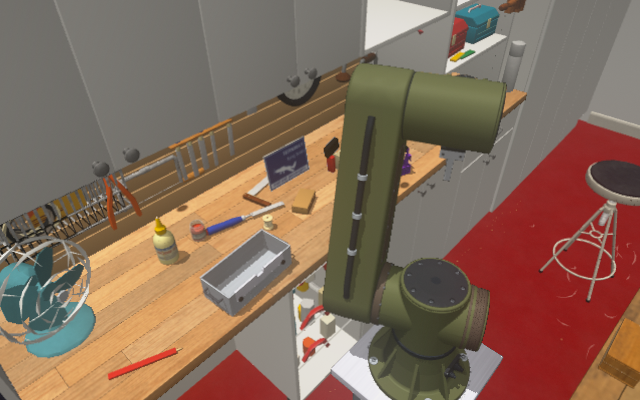

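View pics/top1.png

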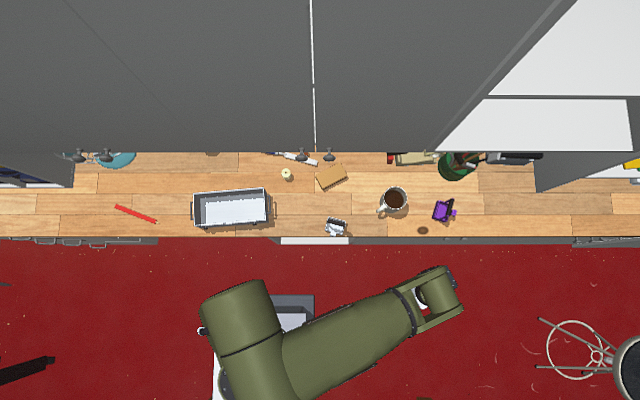

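The top view shows the tub at (231,208) and a grey basket with a black bar at (335,227). The purple look-alike is at (443,210), the mug at (393,200), the sanding block at (331,177) and the reel at (287,175). The grey steel one fits, because the purple one is excluded by its colour. I'll confirm it in an enlarged crop.

Run:
```python
from h import *
z=np.load('last_top.npz'); c={k:z[k] for k in z.files if k not in('p','d')}
p,d=z['p'],z['d']
cr=p[180:250,180:360]; 
cv2.imwrite('pics/crop1.png',cv2.resize(cr[:,:,::-1],None,fx=4.4,fy=4.4,interpolation=cv2.INTER_CUBIC))
P=cloud(c,d)
b=P[210:245,315:355].reshape(-1,3)
print('basket top pts'); 
m=b[b[:,2]>85]; print(len(m),m.min(0),m.max(0),m.mean(0)); 
if len(m)>3: print(cv2.minAreaRect(m[:,:2].astype(np.float32)))
m=b[(b[:,2]>12)]; print(len(m),m.min(0),m.max(0)); print(cv2.minAreaRect(m[:,:2].astype(np.float32)))
t=P[175:240,180:285].reshape(-1,3); m=t[(t[:,2]>70)&(t[:,2]<90)]; print('tub',len(m),np.median(m[:,2]),cv2.minAreaRect(m[:,:2].astype(np.float32)))
```

```text
basket top pts
77 [ 445.2696249  -291.67207352  104.68202125] [ 468.10075627 -231.22509346  128.63326958] [ 457.00232327 -261.50293761  119.32675965]
((457.7076110839844, -261.4105224609375), (63.39659881591797, 11.495532035827637), 74.88374328613281)
174 [ 417.24052607 -297.22209346   15.39053693] [ 489.64017769 -225.54304989  128.63326958]
((449.67755126953125, -258.477783203125), (65.61033630371094, 68.16989135742188), 75.48096466064453)
tub 403 80.23557868741773 ((519.0013427734375, 110.51680755615234), (119.50157165527344, 252.19256591796875), 4.751791000366211)
```

View pics/crop1.png

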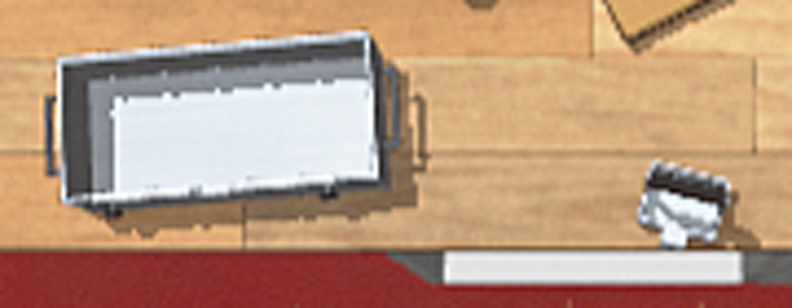

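The crop confirms it: the grey steel basket has its black bar near crop (688,180) and its hook strap at (675,240), facing the robot, so its yaw is about -15°. The tub's yaw is about +4.8°. I'll go above the bar.

Call:
jog_arm(
  plan=[0.04, 0.045, 0, 0, 0, 8, 0.08, 0.09, 0, 0, 0, 16, 0.12, 0.13, 0, 0, 0, 24, 0.16, 0.175, 0, 0, 0, 32, 0.19, 0.205, 0, 0, 0, 40, 0.205, 0.223, 0, 0, 0, 46, 0.213, 0.231, 0, 0, 0, 48.5, 0.213, 0.231, 0, 0, 0, 48.5, 0.213, 0.231, 0, 0, 0, 48.5, 0.213, 0.231, 0, 0, 0, 48.5],
  claw=0.06,
)

```text
clock: 1.1
eef_pos: [456.7, -262.7, 205.3]
eef_rot: [-3.141, 0.0, 1.305]
wrist_force: [-0.2, -0.0, -0.4]
finger_gap: 60.1
finger_force: 0.0
```

Run:
```python
from h import *
s=manip.read_state(); print(s['clock'],s['eef_pos'],s['eef_rot'],s['wrist_force'])
p,d,c=grab('wrist','w1.png'); print(c['origin'],c['attitude'])
P=cloud(c,d); q=P[(P[...,2]>95)&(P[...,2]<135)&(abs(P[...,0]-457)<50)&(abs(P[...,1]+261)<50)]
print(len(q),q.min(0),q.max(0),np.percentile(q[:,2],[10,50,90]))
q=q[q[:,2]>np.median(q[:,2])-4]
print(cv2.minAreaRect(q[:,:2].astype(np.float32)),q.mean(0))
```

```text
1.1 [ 456.69056711 -262.73162928  205.34161488] [-3.14125281e+00  6.91679193e-05  1.30450122e+00] [-0.15817743 -0.01027346 -0.44286128]
[ 478.76643642 -181.74412829  385.02111668] [ 2.85064271e+00  6.91102539e-04 -2.66060381e-01]
772 [ 443.8949512  -296.10313317   95.17706608] [ 469.50901064 -231.12893304  123.8854541 ] [118.83169976 121.06650405 122.10328726]
((456.4002990722656, -263.7189025878906), (65.24285125732422, 11.256209373474121), 75.0914077758789) [ 456.9424976  -262.24800045  120.97327813]
```

View pics/w1.png

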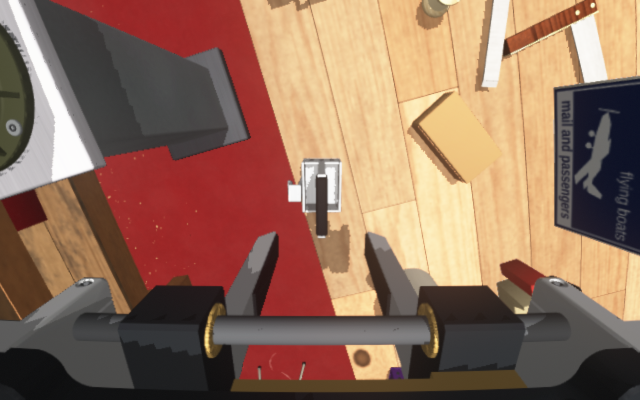

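The wrist view has the bar at (321,205), centred between the fingers, with the strap at (294,190). Next I'll descend and grip.

Call:
jog_arm(
  plan=[0, 0, -0.04, 0, 0, 0, 0, 0, -0.075, 0, 0, 0, 0, 0, -0.1, 0, 0, 0, 0, 0, -0.114, 0, 0, 0, 0, 0, -0.114, 0, 0, 0, 0, 0, -0.114, 0, 0, 0],
)

```text
clock: 1.75
eef_pos: [457.8, -262.3, 92.5]
eef_rot: [3.14, 0.0, 1.306]
wrist_force: [-0.0, 0.7, 0.6]
finger_gap: 59.9
finger_force: 0.0
```

Call:
jog_arm(
  plan=[0, 0, 0, 0, 0, 0, 0, 0, 0, 0, 0, 0, 0, 0, 0, 0, 0, 0, 0, 0, 0, 0, 0, 0, 0, 0, 0, 0, 0, 0, 0, 0, 0, 0, 0, 0, 0, 0, 0, 0, 0, 0, 0, 0, 0, 0, 0, 0],
  claw=0.0,
  force=30,
)

```text
clock: 2.55
eef_pos: [457.5, -261.6, 91.4]
eef_rot: [-3.141, -0.0, 1.307]
wrist_force: [-0.6, 0.2, 0.8]
finger_gap: 11.9
finger_force: 30.0
```

Call:
jog_arm(
  plan=[0, 0, 0.01, 0, 0, 0, 0, 0, 0.03, 0, 0, 0, 0, 0, 0.06, 0, 0, 0, 0, 0, 0.09, 0, 0, 0, 0, 0, 0.115, 0, 0, 0, 0, 0.02, 0.124, 0, 0, 2, 0, 0.06, 0.124, 0, 0, 7, 0, 0.1, 0.124, 0, 0, 12, 0, 0.14, 0.124, 0, 0, 16, 0, 0.18, 0.124, 0, 0, 19, 0, 0.21, 0.124, 0, 0, 19.9, 0, 0.23, 0.124, 0, 0, 19.9, 0, 0.24, 0.124, 0, 0, 19.9, 0, 0.24, 0.124, 0, 0, 19.9, 0, 0.24, 0.124, 0, 0, 19.9],
)

```text
clock: 4.05
eef_pos: [457.6, -22.3, 215.6]
eef_rot: [3.142, 0.0, 1.654]
wrist_force: [-1.0, -0.5, -2.0]
finger_gap: 11.8
finger_force: 30.0
```

Run:
```python
from h import *
s=manip.read_state(); print(s['clock'],s['eef_pos'],s['eef_rot'],s['wrist_force'],s['finger_gap'])
p,d,c=grab('wrist','w2.png'); print(c['origin'],c['attitude'])
P=cloud(c,d); q=P[(P[...,2]>72)&(P[...,2]<88)&(P[...,1]>-10)]
print(len(q),np.median(q[:,2]),cv2.minAreaRect(q[:,:2].astype(np.float32)))
ps,ds,cs=grab('scene'); 
uv=[]
cv2.imwrite('pics/s2.png',cv2.resize(ps[225:320,195:300,::-1],None,fx=6,fy=6,interpolation=cv2.INTER_CUBIC))
```

```text
4.05 [457.6001993  -22.2602428  215.60805602] [3.14154540e+00 2.56813776e-04 1.65440727e+00] [-0.97512936 -0.48777072 -1.97221061] 11.76708612941471
[450.50673969  61.44175813 395.24517389] [2.85064917e+00 4.45753642e-04 8.38531660e-02]
3325 80.47531628358882 ((430.0948181152344, 71.53926849365234), (724.8102416992188, 199.54922485351562), 7.046624660491943)
```

View pics/w2.png

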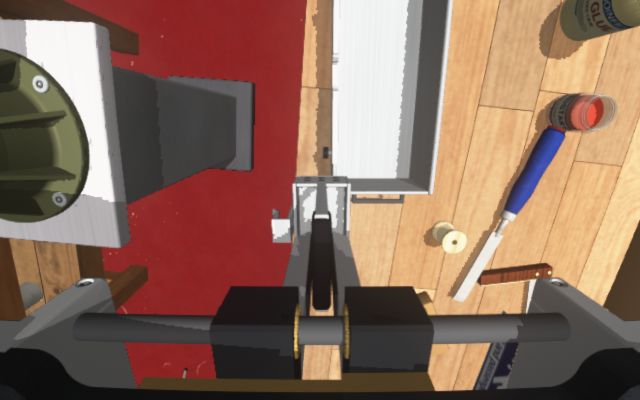

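View pics/s2.png

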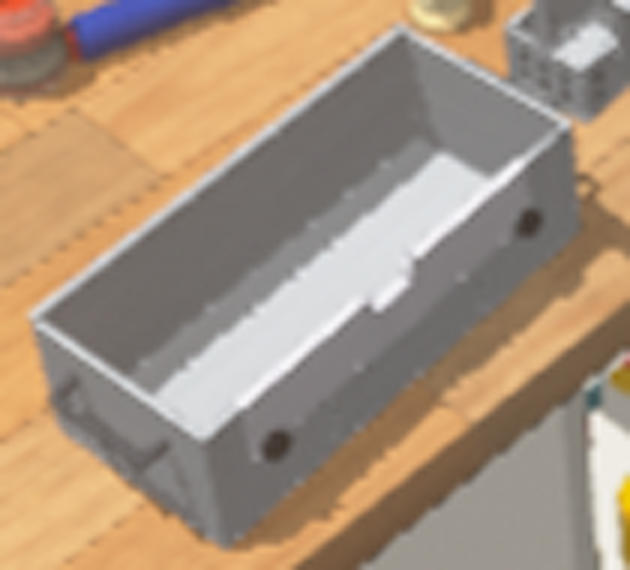

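The scene crop shows the notch at about crop (390,285), roughly full-picture (260,272). The wrist view shows it on the near rim at about (336,58), with the tub's near-right corner at (334,191) and far-right at (434,194).

Run:
```python
from h import *
def ld(n):
    z=np.load('last_%s.npz'%n); return {k:z[k] for k in z.files if k not in('p','d')},z['p'],z['d']
cs,ps,ds=ld('scene'); cw,pw,dw=ld('wrist'); ct,pt,dt=ld('top')
sub=lambda x,y:(195+(x+.5)/6-.5,225+(y+.5)/6-.5)
print('scene notch floor',plane(cs,[sub(372,305),sub(408,272),sub(390,290)],68))
print('scene corners NR,NL,FR,FL',plane(cs,[sub(572,127),sub(205,440),sub(403,27),sub(35,318)],80).round(1))
print('wrist corners NR FR',plane(cw,[(334,191),(434,194)],80).round(1),'notch',plane(cw,[(335,53),(335,63)],68).round(1))
g=pw[0:200,310:350].astype(int).sum(2)//3
for v in (10,30,45,48,50,52,54,56,58,60,62,64,66,80,120,160): print(v,g[v,14:34])
P=cloud(cw,dw); q=P[(abs(P[...,2]-80)<4)&(P[...,0]>440)&(P[...,0]<482)&(P[...,1]>30)]
f=np.polyfit(q[:,1],q[:,0],1); print('near rim depth line',len(q),f,np.degrees(np.arctan(-f[0])),np.polyval(f,[30,106,180]),np.std(q[:,0]-np.polyval(f,q[:,1])))
```

```text
scene notch floor [[459.78422609 118.40401281  68.        ]
 [462.67295436  93.37997632  68.        ]
 [460.51842418 106.58868845  68.        ]]
scene corners NR,NL,FR,FL [[465.  -18.2  80. ]
 [446.4 225.6  80. ]
 [581.3 -10.6  80. ]
 [559.9 234.   80. ]]
wrist corners NR FR [[471.9 -17.9  80. ]
 [588.8 -11.6  80. ]] notch [[459.3 129.4  68. ]
 [460.3 119.6  68. ]]
10 [120 119 117 117 118 120 121 114 115 191 240 247 248 248 247 235 238 244
 244 244]
30 [117 116 116 117 119 123 123 114 113 204 244 248 248 248 247 246 245 245
 245 244]
45 [114 114 117 121 123 125 125 115 117 210 246 248 248 248 243 241 245 245
 244 243]
48 [116 117 119 122 124 124 123 116 117 211 246 248 248 247 240 238 245 245
 244 243]
50 [118 120 122 125 126 126 125 115 117 210 246 248 248 248 242 240 244 245
 244 243]
52 [119 120 124 126 127 126 125 113 114 205 244 246 246 246 240 239 244 245
 244 243]
54 [118 121 124 127 126 124 123 115 133 190 219 221 222 224 232 241 245 245
 244 243]
56 [118 120 122 124 126 127 125 118 147 212 236 238 237 239 241 243 245 244
 244 243]
58 [120 120 121 123 125 126 124 117 138 184 200 200 202 206 223 238 244 244
 243 243]
60 [120 122 124 125 126 127 125 120 155 196 198 198 198 203 225 240 245 245
 244 242]
62 [119 122 124 126 128 128 127 118 128 163 175 176 180 204 233 243 245 244
 243 242]
64 [119 121 123 124 126 125 124 121 164 210 215 215 218 236 244 244 245 244
 243 242]
66 [121 123 123 125 126 125 122 128 207 246 248 248 248 248 245 244 245 244
 243 242]
80 [120 122 125 125 122 120 116 123 205 246 248 249 248 248 244 243 243 243
 242 241]
120 [118 117 118 120 120 120 114 116 192 245 249 249 248 241 232 241 243 242
 243 242]
160 [111 115 117 119 118 116 107 114 200 246 249 249 248 244 242 242 242 241
 241 242]
near rim depth line 693 [-9.09824914e-02  4.71173661e+02] 5.198599946403381 [468.44418657 461.52951722 454.79681286] 1.6795301236847697
```

Run:
```python
from h import *
def ld(n):
    z=np.load('last_%s.npz'%n); return {k:z[k] for k in z.files if k not in('p','d')},z['p'],z['d']
cw,pw,dw=ld('wrist'); cs,ps,ds=ld('scene')
print(cw['fx'],cw['cy'])
P=cloud(cw,dw)
for v in range(30,90,3): print(v,P[v,334:338,2].round(0),P[v,335].round(0))
cv2.imwrite('pics/c3.png',cv2.resize(pw[20:100,310:370,::-1],None,fx=7,fy=7,interpolation=cv2.INTER_NEAREST))
```

```text
280.93434308337066 202.1842661405466
30 [nan 81. 79. 81.] [457. 148.  81.]
33 [79. 81. 80. 80.] [457. 145.  81.]
36 [82. 81. 80. 80.] [457. 142.  81.]
39 [80. 81. 80. 79.] [458. 140.  81.]
42 [79. 80. 81. 80.] [458. 137.  80.]
45 [83. 81. 81. 81.] [458. 134.  81.]
48 [80. 80. 82. 80.] [459. 132.  80.]
51 [80. 80. 82. 81.] [459. 129.  80.]
54 [77. 78. 78. 77.] [459. 126.  78.]
57 [79. 79. 79. 79.] [459. 123.  79.]
60 [78. 77. 77. 78.] [460. 121.  77.]
63 [68. 68. 69. 69.] [460. 120.  68.]
66 [69. 69. 69. 69.] [461. 116.  69.]
69 [68. 67. 68. 67.] [461. 114.  67.]
72 [67. 68. 68. 69.] [461. 111.  68.]
75 [68. 70. 68. 69.] [461. 107.  70.]
78 [69. 68. 69. 68.] [462. 105.  68.]
81 [71. 69. 70. 69.] [462. 102.  69.]
84 [69. 69. 69. 67.] [462.  98.  69.]
87 [80. 79. 80. 81.] [462.  94.  79.]
```

View pics/c3.png

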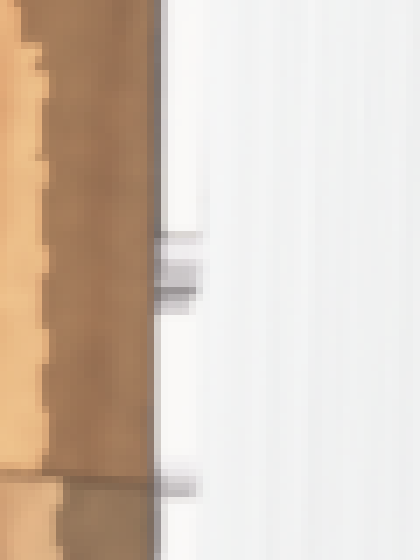

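The depth shows the notch floor (z≈68) over y≈96 to 120 at x≈461.5, so its centre is about (461.5, 107.5), and the scene ray agrees. I'll hover with the lip just above the rim, 35 mm to the -y side.

Call:
jog_arm(
  plan=[0.005, 0.015, 0, 0, 0, 0, 0.015, 0.04, 0, 0, 0, 0, 0.027, 0.067, 0, 0, 0, 0, 0.036, 0.088, 0, 0, 0, 0, 0.04, 0.097, 0, 0, 0, 0, 0.04, 0.097, 0, 0, 0, 0, 0.04, 0.097, -0.015, 0, 0, 0, 0.04, 0.097, -0.035, 0, 0, 0, 0.04, 0.097, -0.055, 0, 0, 0, 0.04, 0.097, -0.065, 0, 0, 0, 0.04, 0.097, -0.065, 0, 0, 0, 0.04, 0.097, -0.065, 0, 0, 0, 0.04, 0.097, -0.065, 0, 0, 0],
)

```text
clock: 5.45
eef_pos: [498.0, 75.2, 151.5]
eef_rot: [3.14, 0.0, 1.654]
wrist_force: [0.2, 0.6, -3.1]
finger_gap: 11.7
finger_force: 30.0
```

Run:
```python
from h import *
s=manip.read_state(); print(s['clock'],s['eef_pos'],s['eef_rot'],s['wrist_force'],s['finger_gap'])
p,d,c=grab('wrist'); print(c['origin'])
cv2.imwrite('pics/w4.png',cv2.resize(p[60:260,220:380,::-1],None,fx=3,fy=3,interpolation=cv2.INTER_CUBIC))
P=cloud(c,d)
q=P[(P[...,2]>105)&(P[...,2]<135)&(P[...,0]<480)&(P[...,0]>435)&(abs(P[...,1]-75)<25)]
print('hook',len(q),np.percentile(q,[2,50,98],axis=0).round(1))
q=P[(abs(P[...,2]-80)<3)&(P[...,0]>440)&(P[...,0]<482)&(P[...,1]>90)]
f=np.polyfit(q[:,1],q[:,0],1); print(len(q),f,np.polyval(f,[72.6,108]),q[:,1].min(),q[:,1].max())
```

```text
5.45 [498.00610198  75.18468164 151.48991889] [3.14000703e+00 4.41801999e-05 1.65437936e+00] [ 0.2116604   0.55375235 -3.09030386] 11.724333297712727
[490.64694555 158.80477583 331.15110191]
hook 546 [[458.9  61.  107.3]
 [467.   72.  123.4]
 [473.9  80.4 124.8]]
1169 [-2.35365802e-03  4.59184224e+02] [459.01334852 458.93002903] 90.0866927980363 229.56000835927335
```

View pics/w4.png

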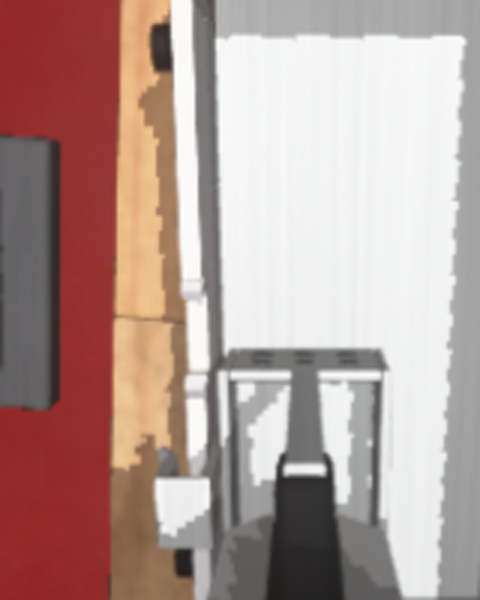

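The crop shows the hook's bent top at (157–209, 478–545), over the rim strip, with the notch between rows 280 and 395. I'll measure the hook and the rim in this same frame.

Run:
```python
from h import *
z=np.load('last_wrist.npz'); c={k:z[k] for k in z.files if k not in('p','d')}; p,d=z['p'],z['d']
P=cloud(c,d)
q=P[(P[...,2]>119)&(P[...,2]<128)&(P[...,0]<478)&(P[...,0]>450)&(abs(P[...,1]-75)<25)]
print('hook',len(q),np.median(q[:,2]),cv2.minAreaRect(q[:,:2].astype(np.float32)))
R5=lambda P:P[...,0]+.0834*(P[...,1]-108)
u=R5(P)
for lo,hi in((125,150),(150,180),(180,200),(88,95)):
    q=P[(abs(P[...,2]-80)<2.5)&(abs(u-461.5)<7)&(P[...,1]>lo)&(P[...,1]<hi)]
    w=R5(q); print(lo,len(q),np.percentile(w,[3,50,97]).round(1))
# colour edges of rim per row, cast to z=80
for v in (85,100,120,140,145,192,200,205):
    g=p[v,265:305].astype(int).min(1); i=np.where(g>200)[0]
    a,b=plane(c,[(265+i[0]-.5,v),(265+i[-1]+.5,v)],80); print(v,i+265 if v==120 else (i[0]+265,i[-1]+265),a[:2].round(1),b[:2].round(1),R5(np.array([a,b])).round(1))
# hook colour rect
m=(p[210:250,265:300].min(2)>190); ys,xs=np.where(m); print(xs.min()+265,xs.max()+265,ys.min()+210,ys.max()+210)
```

```text
hook 458 123.49237199014716 ((466.256103515625, 70.26033782958984), (14.736326217651367, 20.128206253051758), 4.72904109954834)
125 204 [458.7 461.7 464.4]
150 269 [458.6 461.5 464.4]
180 196 [458.4 461.6 464.2]
88 51 [458.9 461.7 464.5]
85 (np.int64(278), np.int64(304)) [452.3 182.7] [474.8 184.5] [458.5 481.2]
100 (np.int64(279), np.int64(304)) [453.7 170.8] [475.6 172.6] [458.9 481. ]
120 [279 280 281 282 283 284 285 293 294 295 296 297 298 299 300 301 302 303
 304] [454.4 154.5] [476.7 156.3] [458.3 480.7]
140 (np.int64(280), np.int64(304)) [456.  137.6] [477.9 139.4] [458.5 480.5]
145 (np.int64(280), np.int64(304)) [456.2 133.3] [478.2 135.1] [458.3 480.4]
192 (np.int64(283), np.int64(302)) [460.8  90.7] [479.2  92.3] [459.3 477.9]
200 (np.int64(283), np.int64(295)) [461.1  83. ] [473.2  84.1] [459.  471.2]
205 (np.int64(283), np.int64(304)) [461.3  78.2] [481.9  79.9] [458.8 479.5]
272 289 210 238
```

Call:
jog_arm(
  plan=[-0.001, 0, 0, 0, 0, 0, -0.001, 0, -0.006, 0, 0, 0, -0.001, 0, -0.011, 0, 0, 0, -0.001, 0, -0.015, 0, 0, 0, -0.001, 0, -0.019, 0, 0, 0, -0.001, 0, -0.023, 0, 0, 0, -0.001, 0, -0.023, 0, 0, 0],
)

```text
clock: 6.2
eef_pos: [496.3, 75.4, 126.8]
eef_rot: [-3.141, -0.0, 1.655]
wrist_force: [0.3, -0.6, -1.2]
finger_gap: 12.2
finger_force: 30.0
```

Call:
jog_arm(
  plan=[0, 0, -0.003, 0, 0, 0, 0, 0, -0.006, 0, 0, 0, 0, 0, -0.009, 0, 0, 0, 0, 0, -0.011, 0, 0, 0, 0, 0, -0.0125, 0, 0, 0, 0, 0, -0.0125, 0, 0, 0],
)

```text
clock: 6.8
eef_pos: [496.5, 75.4, 114.8]
eef_rot: [-3.141, -0.0, 1.655]
wrist_force: [-0.7, 1.5, -1.9]
finger_gap: 11.7
finger_force: 30.0
```

Call:
jog_arm(
  plan=[0, 0, -0.001, 0, 0, 0, 0, 0, -0.002, 0, 0, 0, 0, 0, -0.0027, 0, 0, 0, 0, 0, -0.0027, 0, 0, 0],
)

```text
clock: 7.2
eef_pos: [496.5, 75.4, 112.2]
eef_rot: [-3.141, 0.0, 1.655]
wrist_force: [0.6, -0.0, -2.7]
finger_gap: 11.9
finger_force: 30.0
```

Run:
```python
from h import *
s=manip.read_state(); print(s['eef_pos'],s['wrist_force'])
p,d,c=grab('wrist'); P=cloud(c,d)
q=P[(P[...,2]>77)&(P[...,2]<92)&(P[...,0]<480)&(P[...,0]>448)&(P[...,1]>55)&(P[...,1]<85)]
print('hook',len(q),np.percentile(q[:,2],[5,50,95]),cv2.minAreaRect(q[q[:,2]>82][:,:2].astype(np.float32)))
```

```text
[496.51575799  75.36968272 112.16475712] [ 0.58809142 -0.02996834 -2.71658226]
hook 559 [79.32389445 84.00982798 85.33218446] ((464.60137939453125, 70.33614349365234), (14.591530799865723, 20.334863662719727), 4.135525703430176)
```

Call:
jog_arm(
  plan=[0, 0, -0.0005, 0, 0, 0, 0, 0, -0.001, 0, 0, 0, 0, 0, -0.001, 0, 0, 0],
)

```text
clock: 7.55
eef_pos: [496.6, 75.4, 111.3]
eef_rot: [3.141, -0.0, 1.655]
wrist_force: [-0.9, 0.3, -1.1]
finger_gap: 11.6
finger_force: 30.0
```

Call:
jog_arm(
  plan=[0, 0, -0.0003, 0, 0, 0, 0, 0, -0.0005, 0, 0, 0, 0, 0, -0.0005, 0, 0, 0],
)

```text
clock: 7.85
eef_pos: [496.8, 75.4, 111.2]
eef_rot: [3.141, 0.0, 1.655]
wrist_force: [-0.9, -0.4, 4.7]
finger_gap: 11.7
finger_force: 30.0
```

Contact at about 7 N on the rim. I'll slide along the rim towards the notch.

Call:
jog_arm(
  plan=[-0.0002, 0.003, 0.0001, 0, 0, 0, -0.0005, 0.006, 0.0001, 0, 0, 0, -0.0008, 0.01, 0.0001, 0, 0, 0, -0.0012, 0.014, 0.0001, 0, 0, 0, -0.0015, 0.018, 0.0001, 0, 0, 0, -0.0015, 0.018, 0.0001, 0, 0, 0],
)

```text
clock: 8.45
eef_pos: [495.3, 93.8, 111.2]
eef_rot: [3.141, 0.0, 1.655]
wrist_force: [1.2, -1.3, 4.5]
finger_gap: 11.7
finger_force: 30.0
```

Call:
jog_arm(
  plan=[-0.0002, 0.003, 0, 0, 0, 0, -0.0004, 0.005, 0, 0, 0, 0, -0.0006, 0.007, 0, 0, 0, 0, -0.0007, 0.009, 0, 0, 0, 0, -0.0007, 0.009, 0, 0, 0, 0],
)

```text
clock: 8.95
eef_pos: [494.4, 102.7, 110.9]
eef_rot: [3.141, -0.0, 1.655]
wrist_force: [0.1, -2.2, 4.8]
finger_gap: 12.0
finger_force: 30.0
```

Call:
jog_arm(
  plan=[-0.0002, 0.002, 0, 0, 0, 0, -0.0003, 0.004, 0, 0, 0, 0, -0.0005, 0.006, 0, 0, 0, 0, -0.0007, 0.008, 0, 0, 0, 0, -0.0007, 0.008, 0, 0, 0, 0],
)

```text
clock: 9.45
eef_pos: [493.3, 110.8, 110.4]
eef_rot: [-3.141, -0.0, 1.655]
wrist_force: [0.4, -0.6, -2.6]
finger_gap: 11.6
finger_force: 30.0
```

Run:
```python
from h import *
s=manip.read_state(); print(s['eef_pos'],s['wrist_force'])
p,d,c=grab('wrist'); P=cloud(c,d); q=P[(P[...,2]>82)&(P[...,2]<92)&(P[...,0]<476)&(P[...,0]>448)&(P[...,1]>85)&(P[...,1]<122)]
print('hook',len(q),np.median(q[:,2]),cv2.minAreaRect(q[:,:2].astype(np.float32)))
u=abs(P[...,0]+.0834*(P[...,1]-108)-461.5)<2.5
for a in range(84,134,2):
    q=P[u&(P[...,1]>a)&(P[...,1]<a+2)]; print(a,len(q),np.median(q[:,2]).round(1) if len(q) else '',end=' | ')
```

```text
[493.2803005  110.81633762 110.36502606] [ 0.42669082 -0.6044838  -2.55192121]
hook 346 82.6513561070977 ((461.37298583984375, 105.96784973144531), (14.506566047668457, 19.448396682739258), 4.415821075439453)
84 11 80.6 | 86 16 80.3 | 88 15 80.2 | 90 14 79.0 | 92 13 79.5 | 94 5 80.5 | 96 15 82.4 | 98 15 82.4 | 100 13 82.4 | 102 12 82.5 | 104 14 82.7 | 106 16 82.6 | 108 17 82.5 | 110 18 82.2 | 112 34 75.7 | 114 39 80.0 | 116 15 68.4 | 118 6 21.5 | 120 11 78.5 | 122 18 79.9 | 124 38 79.8 | 126 234 235.9 | 128 36 80.8 | 130 242 241.9 | 132 102 225.8 |
```

The load came off the hook at y≈106, so the lip is over the notch. I'll centre it and lower.

Call:
jog_arm(
  plan=[-0.0001, 0.001, 0, 0, 0, 0, -0.0001, 0.0017, -0.001, 0, 0, 0, -0.0001, 0.0017, -0.0025, 0, 0, 0, -0.0001, 0.0017, -0.004, 0, 0, 0, -0.0001, 0.0017, -0.005, 0, 0, 0, -0.0001, 0.0017, -0.005, 0, 0, 0],
)

```text
clock: 10.1
eef_pos: [493.5, 112.0, 105.6]
eef_rot: [-3.141, 0.0, 1.655]
wrist_force: [0.0, 0.6, -2.1]
finger_gap: 11.7
finger_force: 30.0
```

Call:
jog_arm(
  plan=[0, 0, -0.0007, 0, 0, 0, 0, 0, -0.0015, 0, 0, 0, 0, 0, -0.002, 0, 0, 0, 0, 0, -0.002, 0, 0, 0],
)

```text
clock: 10.5
eef_pos: [493.5, 112.1, 103.8]
eef_rot: [-3.142, -0.0, 1.655]
wrist_force: [-0.5, 0.5, -2.5]
finger_gap: 11.6
finger_force: 30.0
```

Call:
jog_arm(
  plan=[0, 0, -0.0007, 0, 0, 0, 0, 0, -0.0015, 0, 0, 0, 0, 0, -0.0023, 0, 0, 0, 0, 0, -0.003, 0, 0, 0, 0, 0, -0.003, 0, 0, 0],
)

```text
clock: 11.0
eef_pos: [493.5, 112.1, 100.7]
eef_rot: [-3.141, 0.0, 1.655]
wrist_force: [0.0, -0.4, -2.4]
finger_gap: 12.0
finger_force: 30.0
```

Call:
jog_arm(
  plan=[0, 0, -0.0005, 0, 0, 0, 0, 0, -0.001, 0, 0, 0, 0, 0, -0.0015, 0, 0, 0, 0, 0, -0.0015, 0, 0, 0],
)

```text
clock: 11.4
eef_pos: [493.6, 112.1, 99.4]
eef_rot: [3.142, 0.0, 1.655]
wrist_force: [-0.3, 0.4, -1.7]
finger_gap: 11.8
finger_force: 30.0
```

Call:
jog_arm(
  plan=[0, 0, -0.0003, 0, 0, 0, 0, 0, -0.0005, 0, 0, 0, 0, 0, -0.0005, 0, 0, 0],
)

```text
clock: 11.7
eef_pos: [493.8, 112.1, 99.2]
eef_rot: [3.141, -0.0, 1.655]
wrist_force: [-0.2, -0.9, 3.9]
finger_gap: 11.8
finger_force: 30.0
```

The hook is seated: force rises at exactly 12 mm below the rim contact. I'll release and back straight up.

Call:
jog_arm(
  plan=[0, 0, 0.0003, 0, 0, 0, 0, 0, 0.0003, 0, 0, 0],
  force=5,
)

```text
clock: 11.9
eef_pos: [493.7, 112.1, 99.2]
eef_rot: [3.141, -0.0, 1.655]
wrist_force: [0.8, -0.5, 1.9]
finger_gap: 11.5
finger_force: 5.0
```

Call:
jog_arm(
  plan=[0, 0, 0, 0, 0, 0, 0, 0, 0, 0, 0, 0, 0, 0, 0, 0, 0, 0, 0, 0, 0, 0, 0, 0, 0, 0, 0, 0, 0, 0, 0, 0, 0, 0, 0, 0],
  claw=0.04,
)

```text
clock: 12.5
eef_pos: [493.6, 112.1, 99.1]
eef_rot: [-3.142, -0.0, 1.655]
wrist_force: [-0.6, 0.2, 0.8]
finger_gap: 40.6
finger_force: 0.0
```

Call:
jog_arm(
  plan=[0, 0, 0.005, 0, 0, 0, 0, 0, 0.015, 0, 0, 0, 0, 0, 0.035, 0, 0, 0, 0, 0, 0.06, 0, 0, 0, 0, 0, 0.09, 0, 0, 0, 0, 0, 0.11, 0, 0, 0, 0, 0, 0.11, 0, 0, 0, 0, 0, 0.11, 0, 0, 0, 0, 0, 0.11, 0, 0, 0, 0, 0, 0.11, 0, 0, 0],
)

```text
clock: 13.5
eef_pos: [493.2, 112.0, 208.2]
eef_rot: [-3.14, 0.0, 1.655]
wrist_force: [0.2, -0.4, 0.4]
finger_gap: 40.2
finger_force: 0.0
```

Run:
```python
from h import *
s=manip.read_state(); print(s['clock'],s['eef_pos'],s['wrist_force'])
p,d,c=grab('wrist'); P=cloud(c,d)
q=P[(P[...,2]>112)&(P[...,2]<130)&(abs(P[...,0]-494)<25)&(abs(P[...,1]-110)<45)]
print('bar',len(q),np.percentile(q[:,2],[5,50,95]),cv2.minAreaRect(q[:,:2].astype(np.float32)))
q=P[(P[...,2]>66)&(P[...,2]<78)&(abs(P[...,0]-461)<9)&(abs(P[...,1]-108)<11)]; print('hooktop',len(q),np.median(q[:,2]),np.percentile(q,[3,97],axis=0))
ps,_,_=grab('scene')
a=cv2.resize(p[60:300,200:440,::-1],(400,400)); b=cv2.resize(ps[225:320,195:290,::-1],(400,400),interpolation=cv2.INTER_CUBIC)
cv2.imwrite('pics/f.png',np.hstack([a,b]))
```

```text
13.5 [493.20845191 112.01560597 208.22839555] [ 0.19331371 -0.4417844   0.37905315]
bar 820 [118.21508426 126.47710304 127.91493803] ((498.95452880859375, 110.06336212158203), (12.203439712524414, 66.5799560546875), 4.825638294219971)
hooktop 211 71.46291938750147 [[456.56496113  97.90289098  69.01201037]
 [469.37199495 117.33316705  72.92308843]]
```

View pics/f.png

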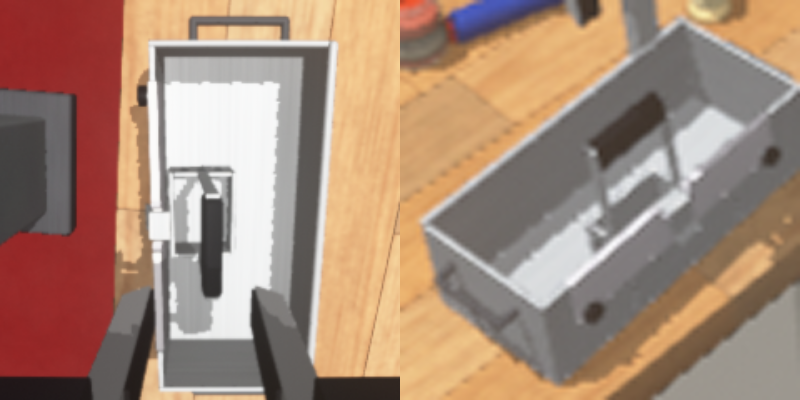

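The hook's top is at z≈71.5, so its inside is about 68.5, on the notch floor. The final picture shows the basket hanging free inside the tub with the gripper clear of it, so I'm handing it in.

```bash
python3 -c "
from cell import manip; print(manip.sign_off())"
```

```text
the job is handed in; nothing more can be done
None
```

The steel basket hangs inside the tub with its hook fully home in the notch, peak contact force read between moves about 7 N, 13.5 s on the robot's clock; the job is handed in, but no verdict was returned.

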